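# Eject the recorder cartridge and rack it

### The arm

A 6-joint arm with a two-finger parallel gripper is mounted at the origin on the work surface. World frame = base frame: x ahead of the robot, y to its left, z up, the work surface at z = 0. Lengths are in m, angles in rad, forces in N, time in s.
With the tool pointing down it reaches from about 0.35 to 0.775 m from the base axis. Payload 7.3 kg.
Tool frame: the origin (TCP) lies at the very end of the fingers, on their centre line; the grasp point (between the pads) lies 19 mm behind it; z points along the fingers, y is the line along which they close (so a half turn about z gives the same grasp; the last joint's range is limited). The gripper opens to 92 mm and grips with 3 to 60 N. Pads are 19 mm wide; open, the fingers measure 130 mm over their backs; the gripper's body (75 mm by 190 mm) begins 47 mm behind the grasp point.
Start: joints at [1.197, 0.342, 1.524, -0, 1.275, -0.146], TCP at [0.119, 0.511, 0.227] pointing down, gripper open.
Joint ranges: [-2.53, 2.53], [-0.77, 2.02], [0.04, 2.7], [-1, 4.14], [0.28, 2.66], [-3.11, 3.11]. Speed limits (rad/s): [2.57, 2.57, 3.14, 3.14, 3.14, 3.14].

### API

Orientations are given as [roll, pitch, yaw] about the fixed x, y, z axes, in that order (R = Rz(yaw) Ry(pitch) Rx(roll)).
In Python, from cell import robot gives the robot as it stands.
- The arm moves only by the tool apply_moves, never from a script. Its argument "motion" is text: rows parted by semicolons, each of 7 numbers parted by spaces: the opening in per cent of the stroke, from 0 (shut) to 100 (fully open), then the shift along the tool's x, y, z in cm, then the turn, a rotation vector about the tool's x, y, z in rad. A call has 1 to 20 rows; each row shifts and turns the commanded pose from where the row before left it, along the tool's axes as they then stand; what a row does not reach is not made up. A row lasts 1/8 s, in which the tool goes at most 62.5 mm and 10.7 degrees, less where a joint would pass 70% of its speed; a pose out of reach is approached as far as the arm can. A call with a gripper value outside its range is refused whole. The fingers move at their own pace and stop on an object; "force" is the grip in N (left out, the last holds). Time passes only in rows, so rows that do not move let the fingers close. It gives the time, the measured TCP pose, the force, the opening and the grip force at its end, in the units of the state.
- robot.observe(): the state, without advancing time (a new reading comes with each control period).
- robot.read_camera(name): name is "scene" or "top"; returns a dict with "img" (480x640x3 uint8, red, green, blue), "fovy" (degrees; the focal length in pixels is half the picture's height over the tangent of half this angle, whatever the lens; pixels are square), "cx", "cy" (the principal point, pixels), "R" (3x3) and "t" (3): a world point X has camera coordinates R X + t. Camera axes: x right, y down, z forward; pixel columns grow to the right and rows downward; lengths in m; the calibration is good to about 2 mm. A picture is of the moment at which its call begins. There is no depth.
- robot.hand_in(): hands the job in; it is judged then, once.
Trained networks look in a picture, given as the dict that the camera call returned (one of the last four; its "shot" number tells which), for a name from the list of things; names that differ only in an ending like _2 or _b are one class to them, and where a whole thing is asked for, a point or a joint stands for the part that bears it (a point fixed in the world has none). Each returns a list of dicts, best first, with "score" (0 to 1); they miss things now and then, are a little off and sometimes report something else, mostly with a low value. They report only what shows in the picture. A call takes as long as a camera call.
- robot.search_frame(target, picture): "centre" ([x, y, z] in m, in world coordinates, good to about 4 mm: the middle of the surface that is visible of it).
- robot.trace(target, picture): "pixels" (480x640 bool, what is visible of it).
The state is a dict: "time": time; "qpos": joint angles; "qvel": joint speeds; "joint_efforts": joint torques, N m; "tool_pos": TCP position; "tool_rot": TCP orientation; "contact_force": force on the tool from outside, world axes, zero at the start; "torque": the same for the moment, N m; "opening": finger opening in m; "grip_force": force on a finger pad.
Only numpy, scipy, OpenCV 4.12 (cv2) and the standard library are available. Lean on these libraries where they do the work, as an engineer would, in place of code of your own. Each camera call takes 0.05 s, during which the arm holds its last target. There are 200 camera calls.

### The job

The recording is finished: press the data cartridge in the leaning dock down until its push-push latch lets go, let it spring up, then draw it out along its slot. Stand it upright, white cap up, in the empty pocket of the rack, lowering it right to the pocket's floor before you let go. Leave the dock's tray up and the other things on the bench where they are.

Things in the scene. Friction and masses are not known exactly. Their poses are not given: they have to be found in the camera images.
- cartridge_mid (a point): The cartridge in the dock: a plain aluminium block with a white cap, 24 mm thick (its own x), 60 mm wide (y), 120 mm long (z, towards the cap), about 160 g. The point is its centre, 60 mm from either end. In the dock its z runs along the slot, leaning 30 degrees from vertical to the dock's front; 12 mm stick out when latched, 52 mm once sprung up. Catches hold it in while the tray is down.
- tray (a joint): Spring tray under the cartridge: position (m) along the slot: about 0 (0.001) latched, 0.040 sprung up, negative when pressed deeper, end stop at -0.009. A press to the stop (past -0.0075; 7 to 11 N, slowly) trips the latch; as the press ends, tray and cartridge rise by themselves in 0.7 s. Pushed down from the top to the stop it latches again; another press frees it.
- dock: The dock, fixed: a grey block, 64 x 124 mm across and 128 mm long, leaning 30 degrees on an aluminium foot of 170 x 150 mm. Origin under the centre of the foot; x points to the back (the block leans over towards -x, its front), y along the 124 mm side, z up.
- mouth (a point): Centre of the slot's mouth in the dock's flat, leaning top face, which reaches 24 mm to the front and 40 mm to the back of this point; the slot is 27 x 63 mm. The orientation given is that of the dock's foot (z up), not of the slot.
- rack: The grey rack: 42 mm (x) x 226 mm (y) x 51 mm tall, fixed, with three open-topped pockets in a row along its y, 73.7 mm apart, each 32 mm (x) x 68 mm (y) inside with walls of 5 mm and its floor 5 mm above the rack's underside. Origin under its centre. Two pockets are filled.
- free_slot: The empty pocket of the rack: the point is the centre of its floor (a thin felt pad), x across the 32 mm side, y along the 68 mm side, z up. The pocket is 46 mm deep. A cartridge stands in it with its 60 mm side along the 68 mm side, either way round; its cap is then 120 mm above this point.
- spare_a_mid (a point): a cartridge just like the one in the dock (24 x 60 x 120 mm), standing in a pocket of the rack; the point is its centre, half-way up; leave alone
- spare_b_mid (a point): a cartridge just like the one in the dock (24 x 60 x 120 mm), standing in a pocket of the rack; the point is its centre, half-way up; leave alone
- lens_post: upright post with a round black lens mount on a round foot of 44 mm, 122 mm tall; origin under the foot; leave alone
- prism_post: upright post carrying a 26 mm glass cube, round foot of 44 mm, 112 mm tall; origin under the foot; leave alone
- lens_tube: black upright tube, 51 mm across, 60 mm tall; origin under its centre; leave alone
- driver: screwdriver lying flat, 150 mm long along its x; leave alone
- adapter: black power adapter block, 60 x 110 x 32 mm; origin under its centre; leave alone
- water: clear drinking bottle, 62 mm across, 170 mm tall; origin under its centre; leave alone
- cartridge: the same cartridge, its origin at the centre of its foot

How it is judged:
On the way, in this order (a step that is already met when the one before it is completed fails the run):
1. the cartridge is pressed deeper, far enough to trip the latch (value of joint tray below -0.005 m), for 0.02 s.
2. the latch lets go and the tray springs up (value of joint tray above 0.03 m), for 0.1 s.
3. the cartridge, held in the fingers, is drawn clear of the dock (distance between cartridge_mid and mouth above 0.07 m and contact force between the fingers and cartridge above 0.5 N), for 0.1 s.
4. the cartridge is on the floor of the empty pocket (within 5 mm) while still held (horizontal distance between cartridge_mid and free_slot below 0.01 m and z of cartridge_mid in the frame of free_slot below 0.065 m and contact force between the fingers and cartridge above 0.5 N), for 0.1 s.
At the end, for the whole second after the job is handed in: The cartridge stands at rest, white cap up and within 0.08 rad of vertical, in the empty pocket of the rack, its centre within 10 mm of the pocket's centre in plan and 55 to 65 mm above the pocket's floor; the dock's tray is up (above 0.030) (horizontal distance between cartridge_mid and free_slot below 0.01 m and z of cartridge_mid in the frame of free_slot between 0.055 and 0.065 m and angle between cartridge_mid's own z axis and vertical below 0.08 rad and linear speed of cartridge below 0.02 m/s and value of joint tray above 0.03 m); the robot touches nothing.
It fails at once if another thing on the bench (a post, tube, screwdriver, adapter or bottle) is shifted more than 30 mm (distance of any of lens_post, prism_post, lens_tube, driver, adapter, water from where it was at the start of the episode above 0.03 m).
It fails at once if a spare cartridge is shifted more than 20 mm (distance of any of spare_a_mid, spare_b_mid from where it was at the start of the episode above 0.02 m).
It also fails if it takes over 54 s, if anything falls off the work surface, if the arm or the gripper's body presses on something with over 40 N, if the wrist force passes 120 N, or if a joint passes its speed limit or range.

## Working session

There is one attempt and no reset: what is moved stays moved. The work goes in short steps, Python scripts to look and compute and a tool call to move; the robot and the scene stay as the last step left them, time stands still between calls to the robot, and variables do not carry over. Pictures are saved under pics/ and viewed, at most 10 in all, crops included, and the job is handed in when it is done.

Besides the shell and the picture viewer there is one more tool, called as name(argument=value, ...), one argument or row to a line, values as JSON. apply_moves: Moves the arm, as the interface text tells. Its arguments: {"type":"object","properties":{"motion":{"type":"string"},"force":{"type":"number"}},"required":["motion"]}

```bash
ls; mkdir -p pics; python3 - <<'E'
from cell import robot
import cv2, numpy as np
s=robot.observe(); print(s['time'],s['tool_pos'],s['tool_rot'],s['opening'])
ims=[]
for c in ['scene','top']:
    p=robot.read_camera(c); cv2.imwrite(f'pics/{c}0.png',p['img'][:,:,::-1])
    print(c,p['fovy'],p['cx'],p['cy'],p['R'],p['t'])
    for n in ['cartridge','dock','rack','spare_a_mid','lens_post','prism_post','lens_tube','driver','adapter','water']:
        print(n,[(np.round(d['centre'],3).tolist(),round(d['score'],2)) for d in robot.search_frame(n,p)])
E
```

```text
pics
0.0 [0.11839867 0.51105596 0.22603078] [-3.14005361e+00 -1.89792806e-04  2.91382362e+00] 0.09177214214479283
scene 45.725879540780454 324.1126042583534 240.21648314963267 [[ 0.6726185   0.73995858 -0.00675676]
 [ 0.62590778 -0.57377033 -0.52823012]
 [-0.39474524  0.35106824 -0.84907437]] [-0.34577703 -0.24990075  1.33805319]
cartridge [([0.618, 0.198, 0.163], 0.59)]
dock [([0.672, 0.161, 0.102], 0.77)]
rack [([0.656, -0.27, 0.055], 0.78), ([0.669, 0.159, 0.097], 0.34)]
spare_a_mid [([0.635, -0.159, 0.132], 0.71)]
lens_post [([0.639, 0.0, 0.101], 0.55)]
prism_post [([0.634, -0.162, 0.128], 0.74), ([0.501, -0.038, 0.096], 0.63)]
lens_tube [([0.419, -0.272, 0.075], 0.84), ([0.613, 0.198, 0.162], 0.48)]
driver [([0.452, 0.182, 0.032], 0.79), ([0.654, -0.231, 0.128], 0.5)]
adapter []
water [([0.705, -0.014, 0.119], 0.77)]
top 42.8541421099806 324.336100747726 232.19902445188887 [[-0.01773488 -0.99983633 -0.00357614]
 [-0.9920013   0.01804275 -0.12493147]
 [ 0.12497554  0.0013319  -0.99215893]] [0.01611198 0.51502888 1.28673369]
cartridge [([0.619, 0.197, 0.162], 0.66), ([0.402, -0.27, 0.075], 0.58)]
dock [([0.623, 0.182, 0.08], 0.9)]
rack [([0.629, -0.266, 0.052], 0.85), ([0.683, -0.006, 0.127], 0.24)]
spare_a_mid [([0.404, -0.27, 0.075], 0.38)]
lens_post [([0.63, 0.006, 0.097], 0.72)]
prism_post [([0.486, -0.026, 0.096], 0.58)]
lens_tube [([0.632, -0.269, 0.054], 0.72), ([0.402, -0.268, 0.076], 0.7), ([0.612, 0.197, 0.161], 0.58)]
driver [([0.446, 0.187, 0.034], 0.58)]
adapter [([0.328, 0.266, 0.032], 0.68)]
water [([0.685, -0.005, 0.13], 0.59), ([0.489, -0.029, 0.098], 0.32)]
```

View pics/scene0.png

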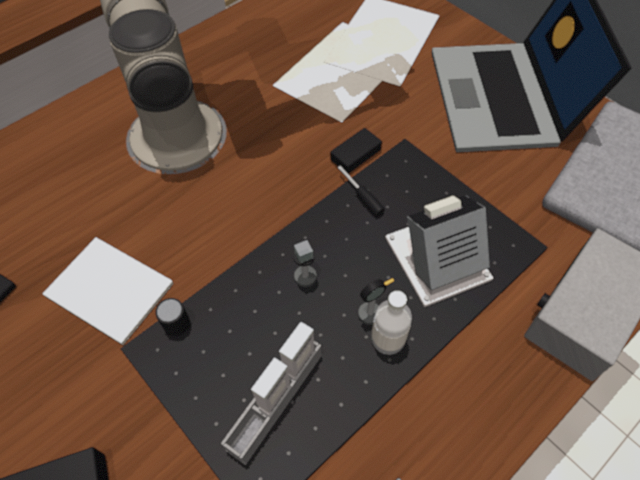

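View pics/top0.png

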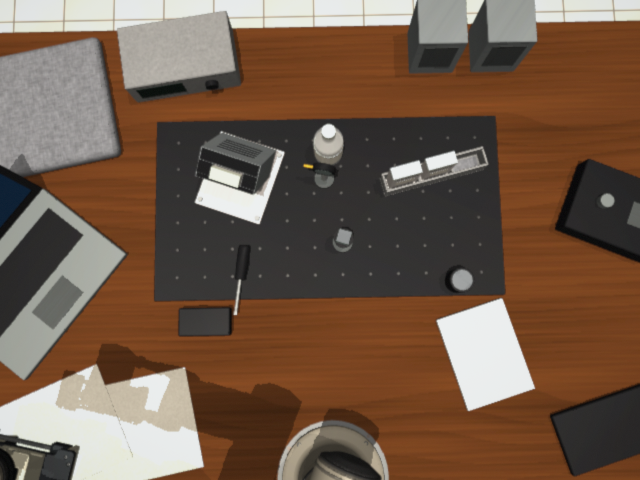

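The scene shows the dock at about (450,245) px with the cap at (442,207), leaning towards the robot, and the rack at about (270,400) with its empty pocket at (245,432). The top view shows the cap at (226,176), the rack at (435,170) and the empty pocket at the right end, around (470,160). Next I'll fit poses to the traced masks.

```bash
cat > h.py <<'E'
import numpy as np, cv2
from scipy.optimize import minimize
from scipy.spatial.transform import Rotation as Ro
S=8
def proj(p,X):
    f=240/np.tan(np.radians(p['fovy']/2)); c=np.asarray(X)@p['R'].T+p['t']
    return c[:,:2]/c[:,2:]*f+[p['cx'],p['cy']]
def box(T,lo,hi):
    P=np.array([[x,y,z] for x in (lo[0],hi[0]) for y in (lo[1],hi[1]) for z in (lo[2],hi[2])])
    return P@T[0].T+T[1]
def hull(p,X,win):
    q=((proj(p,X)-win[:2])*4).astype(np.float32)  # 4x supersample
    m=np.zeros(((win[3])*4,(win[2])*4),np.uint8)
    cv2.fillConvexPoly(m,np.round(cv2.convexHull(q)*16).astype(np.int32),1,shift=4)
    return cv2.resize(m.astype(np.float32),(win[2],win[3]),interpolation=cv2.INTER_AREA)
def win(m):
    x,y,w,h=cv2.boundingRect(m.astype(np.uint8)); return (x-15,y-15,w+30,h+30)
def crop(m,w): return m[w[1]:w[1]+w[3],w[0]:w[0]+w[2]].astype(np.float32)
def fit(cost,x0,step):
    x0=np.array(x0,float); best=None
    for k in range(3):
        r=minimize(cost,x0,method='Nelder-Mead',options=dict(initial_simplex=np.vstack([x0]+[x0+np.eye(len(x0))[i]*step[i]/(k+1) for i in range(len(x0))]),maxiter=400,xatol=1e-5,fatol=1e-5)); x0=r.x
    return r.x,r.fun
def slotT(v):  # x,y,z,yaw : cap frame, z along slot
    return Ro.from_euler('zy',[v[3],-np.pi/6]).as_matrix(),np.array(v[:3])
E
python3 - <<'E'
from h import *
from cell import robot
ps=[robot.read_camera(c) for c in ('scene','top')]
C=[];K=[];SP=[]
for p in ps:
    for n,L in (('cartridge',C),('rack',K),('spare_a_mid',SP)):
        d=robot.trace(n,p); print(n,[(round(e['score'],2),int(e['pixels'].sum()),win(e['pixels'])) for e in d]); L.append(d)
import pickle; pickle.dump((ps,C,K,SP),open('m.pkl','wb'))
E
```

```text
cartridge [(0.73, 447, (411, 182, 65, 51))]
rack [(0.81, 1971, (207, 328, 129, 150)), (0.61, 7398, (371, 181, 136, 140))]
spare_a_mid [(0.87, 1103, (267, 309, 62, 83))]
cartridge [(0.92, 494, (194, 150, 64, 53))]
rack [(0.74, 919, (366, 133, 137, 77))]
spare_a_mid [(0.63, 697, (371, 146, 67, 58))]
```

```bash
cat > f.py <<'E'
from h import *
import pickle
ps,C,K,SP=pickle.load(open('m.pkl','rb'))
cm=[d[0]['pixels'] for d in C]; km=[d[0]['pixels'] for d in K]
def cc(v,idx=(0,1)):
    c=0
    for i in idx:
        w=win(cm[i]); m=hull(ps[i],box(slotT(v),(-.012,-.03,-.012),(.012,.03,0)),w); t=crop(cm[i],w)
        c+=np.abs(m-t).sum()/t.sum()
    return c
vc,f=fit(cc,[.615,.197,.162,-.25],[.01,.01,.01,.1]); print('cap',vc.round(4),f)
for i in (0,1): print(' only',i,round(cc(vc,(i,)),3))
def rT(v): return Ro.from_euler('z',v[3]).as_matrix(),np.array(v[:3])
def kc(v):
    c=0
    for i in (0,1):
        w=win(km[i]); m=hull(ps[i],box(rT(v),(-.021,-.113,0),(.021,.113,.051)),w); t=crop(km[i],w)
        ig=np.zeros_like(m)
        for k in (0,1): 
            ig=np.maximum(ig,hull(ps[i],box(rT(v),(-.016,.0737*k-.034,.0),(.016,.0737*k+.034,.128)),w))
        a=(ig<.01)
        c+=(np.abs(m-t)*a).sum()/500
    return c
vk,f=fit(kc,[.645,-.27,.012,.18],[.01,.01,.01,.1]); print('rack',vk.round(4),f)
out=[]
for i in (0,1):
    im=ps[i]['img'][:,:,::-1].copy(); 
    for X,col in ((box(slotT(vc),(-.012,-.03,-.012),(.012,.03,0)),(0,0,255)),(box(rT(vk),(-.021,-.113,0),(.021,.113,.051)),(0,255,0)),(box(rT(vk),(-.016,-.0737-.034,.005),(.016,-.0737+.034,.051)),(255,0,255))):
        q=proj(ps[i],X)
        out.append((i,q,col))
    w=[win(cm[i]),win(km[i])]
    for j,(x,y,ww,h) in enumerate(w):
        sc=3
        t=cv2.resize(im[y:y+h,x:x+ww],None,fx=sc,fy=sc,interpolation=cv2.INTER_CUBIC)
        mk=cv2.resize((cm,km)[j][i][y:y+h,x:x+ww].astype(np.uint8),None,fx=sc,fy=sc,interpolation=cv2.INTER_NEAREST)
        cv2.drawContours(t,cv2.findContours(mk,cv2.RETR_EXTERNAL,cv2.CHAIN_APPROX_NONE)[0],-1,(0,255,255),1)
        for (ii,q,col) in out:
            if ii==i:
                qq=np.round((q-[x,y]+.5)*sc).astype(int)
                for a in range(8):
                    for b in (1,2,4):
                        if not a&b: cv2.line(t,tuple(map(int,qq[a])),tuple(map(int,qq[a|b])),col,1)
        globals()[f't{i}{j}']=t
cv=np.zeros((600,800,3),np.uint8)
def put(t,x,y):
    h=min(t.shape[0],600-y);w=min(t.shape[1],800-x); cv[y:y+h,x:x+w]=t[:h,:w]
put(t01,0,0);put(t11,389,0);put(t00,395,240);put(t10,590,240)
cv2.imwrite('pics/fit.png',cv)
E
python3 f.py
```

```text
cap [ 0.6136  0.2003  0.1579 -0.455 ] 0.2868708670139313
 only 0 0.118
 only 1 0.169
rack [ 0.6427 -0.2318  0.008   0.2553] 1.7207499742507935
```

View pics/fit.png

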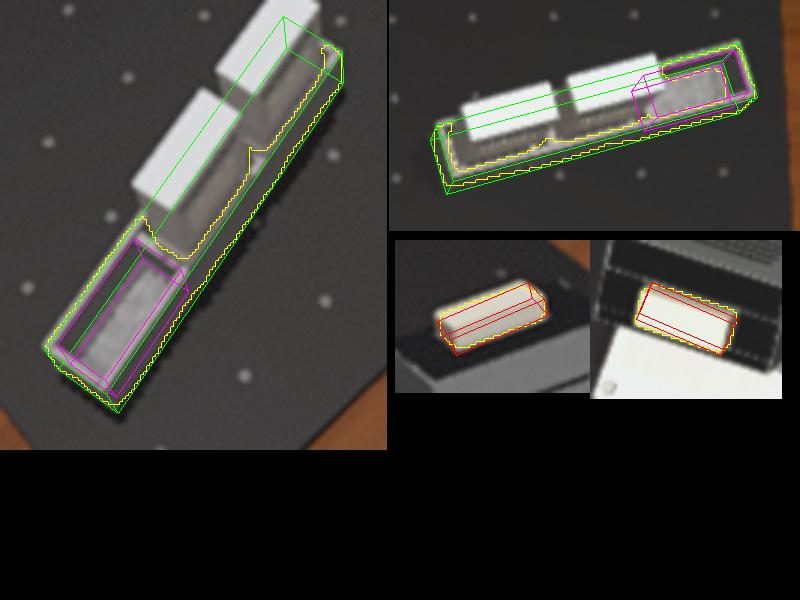

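The rack fit lies well on the image in the scene view. The cap's yaw does not agree with the dock's edges (slope about 15°), so I'll pick corners in zoomed crops.

```bash
python3 - <<'E'
import pickle,cv2,numpy as np
ps=pickle.load(open('m.pkl','rb'))[0]
def crop(i,x,y,w,h,s=4):
    im=ps[i]['img'][y:y+h,x:x+w,::-1]
    t=cv2.resize(im,None,fx=s,fy=s,interpolation=cv2.INTER_CUBIC)
    t=(255*(t/255.)**.55).astype(np.uint8)
    for k in range(0,w,10): cv2.line(t,(k*s,0),(k*s,8 if k%50 else 16),(0,255,255),1)
    for k in range(0,h,10): cv2.line(t,(0,k*s),(8 if k%50 else 16,k*s),(0,255,255),1)
    return t
a=crop(0,400,190,100,110); b=crop(1,190,120,100,110)
cv2.imwrite('pics/dockz.png',np.hstack([a,b]))
a=crop(0,215,320,112,145); b=crop(1,375,140,120,62)
c=np.zeros((580,800,3),np.uint8); c[:,:448]=a; 
b=cv2.resize(b,(352,182)) if 0 else b[:, -352:]
c[:248,448:]=b; b2=crop(1,375,140,60,62); c[300:548,460:700]=b2
cv2.imwrite('pics/rackz.png',c)
E
```

```text
(no output)
```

View pics/dockz.png

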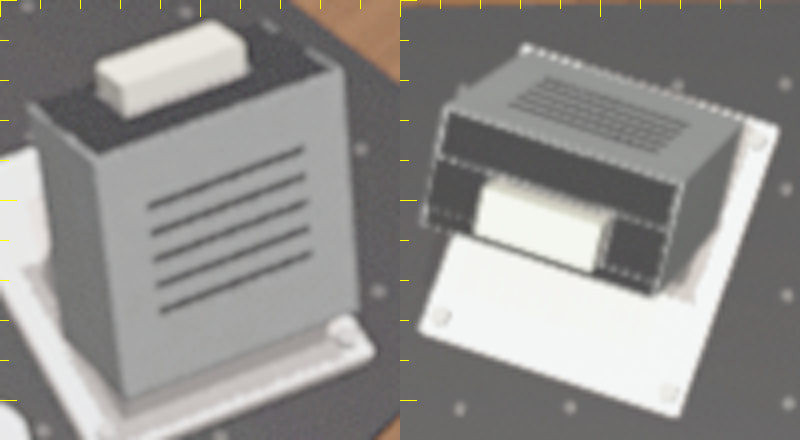

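View pics/rackz.png

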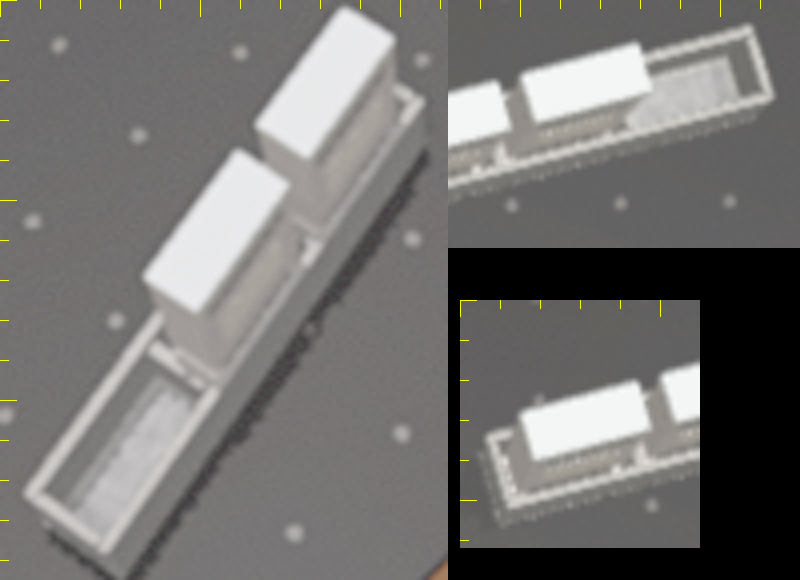

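```bash
cat > g.py <<'E'
from h import *
import pickle
from scipy.optimize import least_squares
ps=pickle.load(open('m.pkl','rb'))[0]
px=lambda X,Y,o:(np.array([X,Y])+.5)/4-.5+o
o0,o1=np.array([400,190]),np.array([190,120])
D=[(0,(98,158),(40,-62,0)),(0,(345,68),(40,62,0)),(0,(32,106),(-24,-62,0)),
(0,(97,66),(-12,-30,12)),(0,(213,22),(-12,30,12)),(0,(246,47),(12,30,12)),(0,(126,88),(12,-30,12)),(0,(128,398),(40,-62,-128)),
(1,(47,108),(40,62,0)),(1,(283,183),(40,-62,0)),(1,(24,222),(-24,62,0)),(1,(258,294),(-24,-62,0)),
(1,(86,188),(12,30,12)),(1,(203,220),(12,-30,12)),(1,(76,237),(-12,30,12)),(1,(194,270),(-12,-30,12)),
(1,(125,48),(40,62,-128)),(1,(345,120),(40,-62,-128))]
r0,r1=np.array([215,320]),np.array([375,140])
K=[(0,(25,492),(-21,-113,51)),(0,(105,552),(21,-113,51)),(0,(425,100),(21,113,51)),
(1,(432,26),(21,-113,51)),(1,(453,98),(-21,-113,51)),(1,(28,137),(21,113,51)),(1,(50,207),(-21,113,51))]
def solve(L,o,T,x0):
    def res(v):
        t=T(v); return np.concatenate([proj(ps[i],[np.array(X)/1e3@t[0].T+t[1]])[0]-px(*p,o[i]) for i,p,X in L])
    r=least_squares(res,x0,loss='soft_l1',x_scale=[.01,.01,.01,.05]); return r.x,res(r.x).reshape(-1,2)
rT=lambda v:(Ro.from_euler('z',v[3]).as_matrix(),np.array(v[:3]))
d,e=solve(D,(o0,o1),slotT,[.61,.2,.15,-.27]); print('mouth',d.round(4));print(e.round(1).tolist())
k,e=solve(K,(r0,r1),rT,[.64,-.25,.01,.2]); print('rack',k.round(4));print(e.round(1).tolist())
f=np.array([0,-.0737,.005])@rT(k)[0].T+k[:3]; print('floor',f.round(4))
np.savez('pose.npz',mouth=d,rack=k,floor=f)
E
python3 g.py
```

```text
mouth [ 0.6191  0.1994  0.1508 -0.3533]
[[-1.2, 5.0], [-1.0, -3.5], [0.3, 2.4], [0.5, 2.3], [0.5, -1.1], [-1.3, -2.1], [-0.9, 2.3], [8.3, -2.0], [-0.2, -0.6], [1.7, 0.8], [-2.8, 0.6], [-1.4, 2.0], [1.1, -0.5], [1.4, 1.1], [0.4, -1.7], [0.2, -0.4], [-9.0, -1.0], [-8.6, -0.5]]
rack [ 0.6429 -0.2315  0.0121  0.2486]
[[-0.4, 0.1], [0.5, 0.4], [0.2, -0.3], [0.2, -0.0], [0.7, 0.5], [-0.3, -0.5], [-0.4, 0.7]]
floor [ 0.661  -0.3029  0.0171]
```

```bash
sed -i "s/from_euler('zy'/from_euler('ZY'/" h.py; python3 g.py; python3 f.py
```

```text
mouth [ 0.6193  0.1986  0.151  -0.3304]
[[-0.2, 0.4], [-0.5, -0.4], [-0.7, -0.3], [0.9, 0.6], [0.7, 0.9], [-0.5, -0.8], [0.2, -0.1], [0.5, -0.3], [-0.4, -0.3], [0.4, -0.1], [-0.6, 1.0], [-0.5, 1.7], [0.5, -0.7], [0.1, 0.5], [0.7, -1.7], [-0.2, -0.8], [0.4, 0.7], [-0.1, -0.1]]
rack [ 0.6429 -0.2315  0.0121  0.2486]
[[-0.4, 0.1], [0.5, 0.4], [0.2, -0.3], [0.2, -0.0], [0.7, 0.5], [-0.3, -0.5], [-0.4, 0.7]]
floor [ 0.661  -0.3029  0.0171]
cap [ 0.6136  0.201   0.1582 -0.3391] 0.20852693915367126
 only 0 0.079
 only 1 0.13
rack [ 0.6427 -0.2318  0.008   0.2553] 1.7207499742507935
```

```bash
cat > t.py <<'E'
from h import *
from cell import robot
P=np.load('pose.npz'); M=P['mouth']; F=P['floor']; ky=P['rack'][3]
M=np.array([.6191,.199,.1505,-.333])
A,_=slotT(M); ax=A[:,2]
RS=np.column_stack([A[:,1],A[:,0],-A[:,2]])          # tool in slot
Rk=Ro.from_euler('z',ky).as_matrix(); RK=np.column_stack([Rk[:,1],Rk[:,0],-Rk[:,2]])
def state():
    s=robot.observe(); return s,np.array(s['tool_pos']),Ro.from_euler('xyz',s['tool_rot']).as_matrix()
def go(p,R):
    s,t,C=state()
    print('t',round(s['time'],2),'q',np.round(s['qpos'],2),'f',np.round(s['contact_force'],1),'open',round(s['opening'],4))
    print('shift in current frame cm',(C.T@(p-t)*100).round(2),' then turn',Ro.from_matrix(C.T@R).as_rotvec().round(4))
    print('or after turn, shift cm',(R.T@(p-t)*100).round(2))
E
python3 -c "
from t import *
go(M[:3]+.1*ax,RS)"
```

```text
t 1.5 q [ 1.2   0.34  1.52  0.    1.28 -0.15] f [-1.2 -0.4  0.8] open 0.0917
shift in current frame cm [-50.85 -18.61  -1.04]  then turn [-0.3939 -0.4378  1.6336]
or after turn, shift cm [-13.17  46.    25.36]
```

apply_moves(
  motion="0 -3.63 -1.33 -0.07 0 0 0;0 -3.63 -1.33 -0.07 0 0 0;0 -3.63 -1.33 -0.07 0 0 0;0 -3.63 -1.33 -0.07 0 0 0;0 -3.63 -1.33 -0.07 0 0 0;0 -3.63 -1.33 -0.07 0 0 0;0 -3.63 -1.33 -0.07 0 0 0;0 -3.63 -1.33 -0.07 0 0 0;0 -3.63 -1.33 -0.07 0 0 0;0 -3.63 -1.33 -0.07 0 0 0;0 -3.63 -1.33 -0.07 0 0 0;0 -3.63 -1.33 -0.07 0 0 0;0 -3.63 -1.33 -0.07 0 0 0;0 -3.63 -1.33 -0.07 0 0 0",
  force=20,
)

```text
time: 3.25
tool_pos: [0.5726, 0.2145, 0.2365]
tool_rot: [3.141, 0.0, 2.914]
contact_force: [0.3, 0.5, 0.9]
opening: 0.0002
grip_force: 0.0
```

apply_moves(
  motion="0 0 0 0 -0.0328 -0.0365 0.1361;0 0 0 0 -0.0328 -0.0365 0.1361;0 0 0 0 -0.0328 -0.0365 0.1361;0 0 0 0 -0.0328 -0.0365 0.1361;0 0 0 0 -0.0328 -0.0365 0.1361;0 0 0 0 -0.0328 -0.0365 0.1361;0 0 0 0 -0.0328 -0.0365 0.1361;0 0 0 0 -0.0328 -0.0365 0.1361;0 0 0 0 -0.0328 -0.0365 0.1361;0 0 0 0 -0.0328 -0.0365 0.1361;0 0 0 0 -0.0328 -0.0365 0.1361;0 0 0 0 -0.0328 -0.0365 0.1361;0 0 0 0 0 0 0",
)

```text
time: 4.88
tool_pos: [0.5711, 0.216, 0.2362]
tool_rot: [2.619, 0.001, 1.241]
contact_force: [0.1, -0.9, -0.0]
opening: 0.0003
grip_force: 0.0
```

```bash
python3 -c "
from t import *
go(M[:3]+.03*ax,RS)
for n in ('scene','top'):
    p=robot.read_camera(n); cv2.imwrite('pics/%s1.png'%n,p['img'][...,::-1])
a=cv2.imread('pics/scene1.png')[130:330,350:550];b=cv2.imread('pics/top1.png')[80:280,140:340]
cv2.imwrite('pics/c1.png',cv2.resize(np.hstack([a,b]),None,fx=2,fy=2,interpolation=cv2.INTER_CUBIC))
"
```

```text
t 4.88 q [ 0.41  0.33  1.65 -0.48  0.83  1.01] f [ 0.1 -0.9 -0. ] open 0.0003
shift in current frame cm [-0.04  0.13  6.96]  then turn [-0.0008 -0.0002  0.0032]
or after turn, shift cm [-0.04  0.12  6.96]
```

View pics/c1.png

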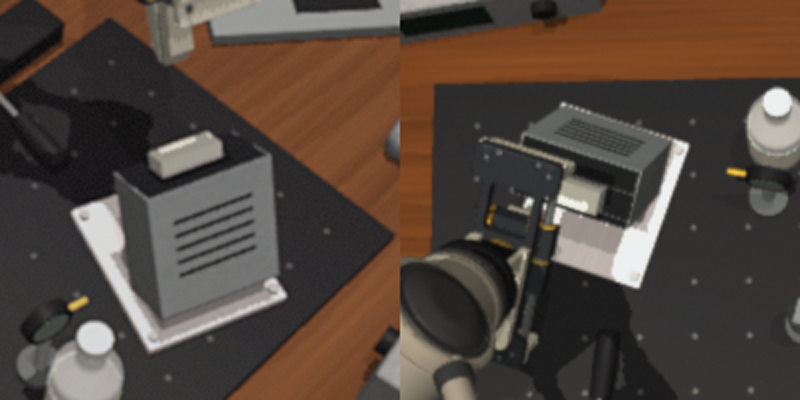

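The crops show the gripper in front of the dock with its long side in the lean plane and the cap at about (185,155) in the left crop. Now down to 7 mm above the cap, then slowly to contact.

apply_moves(
  motion="0 0 0.12 1.5 0 0 0;0 0 0 1.5 0 0 0;0 0 0 1.5 0 0 0;0 0 0 1.5 0 0 0;0 0 0 1.2 0 0 0;0 0 0 0.8 0 0 0;0 0 0 0.3 0 0 0;0 0 0 0.2 0 0 0;0 0 0 0 0 0 0",
)

```text
time: 6.1
tool_pos: [0.6128, 0.2012, 0.1638]
tool_rot: [2.618, 0.0, 1.238]
contact_force: [-0.0, -0.9, 0.3]
opening: 0.0004
grip_force: 0.0
```

apply_moves(
  motion="0 0 0 0.1 0 0 0;0 0 0 0.1 0 0 0;0 0 0 0.1 0 0 0;0 0 0 0.1 0 0 0;0 0 0 0.1 0 0 0;0 0 0 0 0 0 0",
)

```text
time: 6.85
tool_pos: [0.6153, 0.2004, 0.1595]
tool_rot: [2.617, 0.0, 1.238]
contact_force: [-2.0, 0.2, 5.2]
opening: 0.0004
grip_force: 2.5
```

apply_moves(
  motion="0 0 0 0.1 0 0 0;0 0 0 0.1 0 0 0;0 0 0 0.1 0 0 0;0 0 0 0.1 0 0 0;0 0 0 0 0 0 0",
)

```text
time: 7.48
tool_pos: [0.6172, 0.1997, 0.156]
tool_rot: [2.617, 0.0, 1.238]
contact_force: [-1.4, 0.4, 4.2]
opening: 0.0006
grip_force: 2.5
```

apply_moves(
  motion="0 0 0 0.1 0 0 0;0 0 0 0.1 0 0 0;0 0 0 0.1 0 0 0;0 0 0 0.1 0 0 0;0 0 0 0 0 0 0",
)

```text
time: 8.1
tool_pos: [0.6194, 0.1994, 0.1543]
tool_rot: [2.615, -0.001, 1.239]
contact_force: [-6.5, 0.6, 13.3]
opening: 0.0004
grip_force: 7.8
```

apply_moves(
  motion="0 0 0 -0.3 0 0 0;0 0 0 -0.7 0 0 0;0 0 0 -1 0 0 0;0 0 0 -1.2 0 0 0;0 0 0 -1.2 0 0 0;0 0 0 -1.2 0 0 0;0 0 0 -1.2 0 0 0;0 0 0 -1 0 0 0;100 0 0 -0.8 0 0 0;100 0 0 -0.6 0 0 0;100 0 0 0 0 0 0;100 0 0 0 0 0 0",
)

```text
time: 9.6
tool_pos: [0.5753, 0.2139, 0.2316]
tool_rot: [2.618, 0.001, 1.238]
contact_force: [-0.5, -0.2, 0.1]
opening: 0.0357
grip_force: 0.0
```

```bash
python3 -c "
from t import *
for n in ('scene','top'):
    p=robot.read_camera(n); cv2.imwrite('pics/%s2.png'%n,p['img'][...,::-1])
    d=robot.trace('cartridge',p); print(n,[(round(e['score'],2),int(e['pixels'].sum()),win(e['pixels'])) for e in d])
    for L in (.0,.012,.052): print(L,proj(p,[M[:3]+L*ax])[0].round(1))
go(M[:3]+.006*ax,RS)
a=cv2.imread('pics/scene2.png')[110:310,350:550];b=cv2.imread('pics/top2.png')[80:280,140:340]
cv2.imwrite('pics/c2.png',cv2.resize(np.hstack([a,b]),None,fx=2,fy=2,interpolation=cv2.INTER_CUBIC))
"
```

```text
scene [(0.92, 1209, (407, 163, 69, 71)), (0.2, 1317, (237, 344, 68, 86))]
0.0 [443.3 209.4]
0.012 [442.6 203.6]
0.052 [440.4 183.8]
top []
0.0 [226.5 174.7]
0.012 [224.6 176.3]
0.052 [218.2 182.2]
t 9.8 q [ 0.41  0.33  1.65 -0.48  0.82  1.01] f [-0.6 -1.3  0. ] open 0.0513
shift in current frame cm [ 0.03 -0.05  8.73]  then turn [-0.0004  0.0006  0.0005]
or after turn, shift cm [ 0.02 -0.05  8.73]
```

View pics/c2.png

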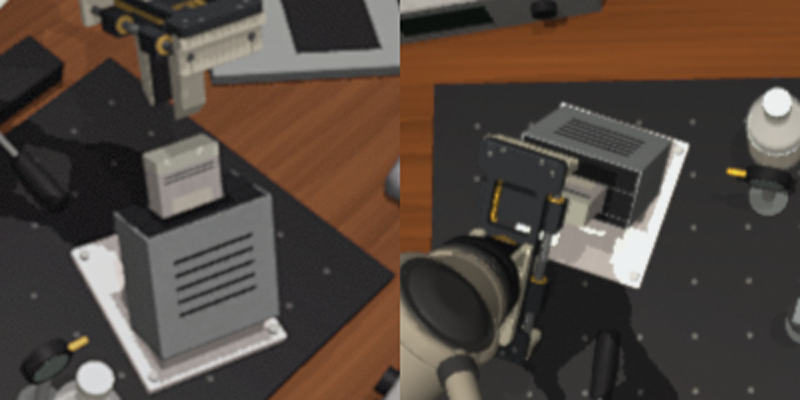

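The cartridge now sticks out about 52 mm and the fingers straddle it. I'll descend and grip.

apply_moves(
  motion="65 0 0 1 0 0 0;65 0 0 1.2 0 0 0;65 0 -0.05 1.2 0 0 0;65 0 0 1.2 0 0 0;65 0 0 1.2 0 0 0;65 0 0 1 0 0 0;65 0 0 0.9 0 0 0;65 0 0 0.5 0 0 0;65 0 0 0.3 0 0 0;65 0 0 0 0 0 0;0 0 0 0 0 0 0;0 0 0 0 0 0 0;0 0 0 0 0 0 0;0 0 0 0 0 0 0;0 0 0 0 0 0 0;0 0 0 0 0 0 0",
  force=25,
)

```text
time: 11.8
tool_pos: [0.6151, 0.2002, 0.1581]
tool_rot: [2.618, 0.0, 1.238]
contact_force: [-0.8, 0.6, 1.2]
opening: 0.0243
grip_force: 25.0
```

apply_moves(
  motion="0 0 0 -0.3 0 0 0;0 0 0 -0.5 0 0 0;0 0 0 -0.8 0 0 0;0 0 0 -0.8 0 0 0;0 0 0 -0.8 0 0 0;0 0 0 -1 0 0 0;0 0 0 -1 0 0 0;0 0 0 -1 0 0 0;0 0 0 -1 0 0 0;0 0 0 -1 0 0 0;0 0 0 -1 0 0 0;0 0 0 -1 0 0 0;0 0 0 -1 0 0 0;0 0 0 -0.8 0 0 0;0 0 0 0 0 0 0",
)

```text
time: 13.68
tool_pos: [0.5585, 0.2201, 0.2628]
tool_rot: [2.617, -0.0, 1.238]
contact_force: [-0.3, 0.1, -1.2]
opening: 0.0241
grip_force: 25.0
```

```bash
python3 -c "
from t import *
s,t,C=state()
print(t)
up=np.array([0,0,1])
via=np.array([.52,.12,.33]); go(via,RK)
go(F+.32*up,RK)
"
```

```text
[0.55847479 0.22012631 0.26277937]
t 13.68 q [ 0.43  0.28  1.63 -0.46  0.89  1.  ] f [-0.3  0.1 -1.2] open 0.0241
shift in current frame cm [-10.72   3.05  -6.01]  then turn [ 0.5097  0.1519 -0.5676]
or after turn, shift cm [-8.76 -6.19 -6.72]
t 13.68 q [ 0.43  0.28  1.63 -0.46  0.89  1.  ] f [-0.3  0.1 -1.2] open 0.0241
shift in current frame cm [-46.1   26.89   6.95]  then turn [ 0.5097  0.1519 -0.5676]
or after turn, shift cm [-53.22  -2.93  -7.43]
```

apply_moves(
  motion="0 0 0 0 0.0637 0.019 -0.071;0 0 0 0 0.0637 0.019 -0.071;0 0 0 0 0.0637 0.019 -0.071;0 0 0 0 0.0637 0.019 -0.071;0 0 0 0 0.0637 0.019 -0.071;0 0 0 0 0.0637 0.019 -0.071;0 0 0 0 0.0637 0.019 -0.071;0 0 0 0 0.0637 0.019 -0.071;0 0 0 -1.5 0 0 0;0 0 0 -2 0 0 0;0 0 0 -1.5 0 0 0;0 0 0 0 0 0 0",
)

```text
time: 15.18
tool_pos: [0.5589, 0.2201, 0.3139]
tool_rot: [3.139, 0.001, 1.819]
contact_force: [0.8, -0.3, -1.6]
opening: 0.0241
grip_force: 25.0
```

apply_moves(
  motion="0 -1.2 -0.1 0 0 0 0;0 -2.4 -0.1 0 0 0 0;0 -3.2 -0.2 0 0 0 0;0 -3.2 -0.2 0 0 0 0;0 -3.2 -0.2 0 0 0 0;0 -3.2 -0.2 0 0 0 0;0 -3.2 -0.2 0 0 0 0;0 -3.2 -0.2 0 0 0 0;0 -3.2 -0.2 0 0 0 0;0 -3.2 -0.2 0 0 0 0;0 -3.2 -0.2 0 0 0 0;0 -3.2 -0.2 0 0 0 0;0 -3.2 -0.2 0 0 0 0;0 -3.2 -0.2 0 0 0 0;0 -3.2 -0.2 0 0 0 0;0 -3.2 -0.2 0 0 0 0;0 -2.6 -0.1 0 0 0 0;0 -1.6 0 0 0 0 0;0 -0.6 0 0 0 0 0;0 0 0 0 0 0 0",
)

```text
time: 17.68
tool_pos: [0.6591, -0.3037, 0.3113]
tool_rot: [-3.14, -0.001, 1.819]
contact_force: [0.9, 0.4, -0.8]
opening: 0.0236
grip_force: 25.0
```

```bash
python3 -c "
from t import *
go(F+.15*np.array([0,0,1]),RK)
s,t,C=state(); print(t)
for n in ('scene','top'):
    p=robot.read_camera(n); cv2.imwrite('pics/%s3.png'%n,p['img'][...,::-1])
    d=robot.trace('cartridge',p); print(n,[(round(e['score'],2),int(e['pixels'].sum()),win(e['pixels'])) for e in d])
    np.save('mk_%s.npy'%n,d[0]['pixels'] if d else 0)
a=cv2.imread('pics/scene3.png')[260:480,170:370];b=cv2.imread('pics/top3.png')[60:280,340:540]
cv2.imwrite('pics/c3.png',cv2.resize(np.hstack([a,b]),None,fx=2,fy=2,interpolation=cv2.INTER_CUBIC))
"
```

```text
t 17.68 q [-0.54  0.74  0.62 -0.    1.78 -0.79] f [ 0.9  0.4 -0.8] open 0.0236
shift in current frame cm [ 0.02  0.24 14.43]  then turn [-0.0021 -0.0007 -0.0006]
or after turn, shift cm [ 0.03  0.21 14.43]
[ 0.65907892 -0.30374196  0.31133634]
scene [(0.76, 366, (176, 363, 88, 73))]
top [(0.42, 64, (478, 99, 44, 46))]
```

View pics/c3.png

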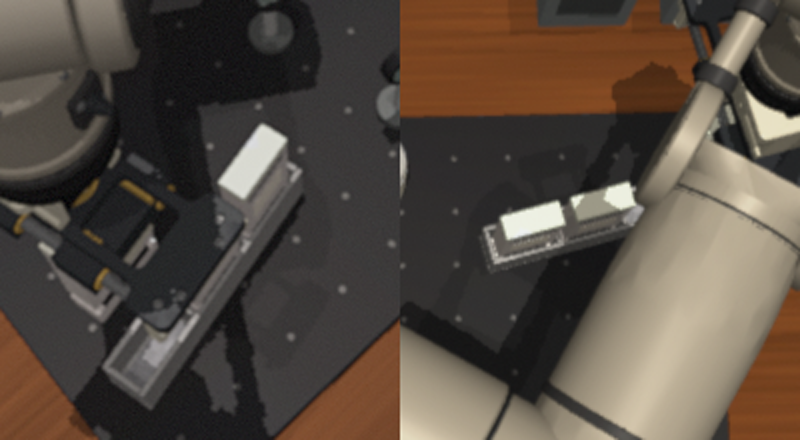

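The view shows the gripper over the empty pocket at about (120,340) in the left crop, with the spares in place; the cartridge's foot is hidden by the gripper. I'll lower to just above the rim and then go in slowly, watching the force.

apply_moves(
  motion="0 0.02 0.22 1 -0.002 0 0;0 0 0 2 0 0 0;0 0 0 2.2 0 0 0;0 0 0 2.2 0 0 0;0 0 0 2.2 0 0 0;0 0 0 2.2 0 0 0;0 0 0 2 0 0 0;0 0 0 1.2 0 0 0;0 0 0 0.6 0 0 0;0 0 0 0 0 0 0;0 0 0 0 0 0 0",
)

```text
time: 19.25
tool_pos: [0.662, -0.3029, 0.1571]
tool_rot: [3.14, 0.001, 1.82]
contact_force: [-0.7, 0.2, -1.2]
opening: 0.0235
grip_force: 25.0
```

```bash
python3 -c "
from t import *
go(F+.077*np.array([0,0,1]),RK)
p=robot.read_camera('scene'); im=p['img'][...,::-1].copy()
Rc=Rk; Tk=(Rc,F)
a=im[330:480,190:350]
a=cv2.resize(a,None,fx=5,fy=4,interpolation=cv2.INTER_CUBIC); a=cv2.resize(im[330:480,190:350],None,fx=4,fy=4,interpolation=cv2.INTER_CUBIC)
cv2.imwrite('pics/c4.png',(255*(a/255.)**.6).astype(np.uint8))
s,t,C=state()
B=box((Rk,t),(-.012,-.03,-.077),(.012,.03,-.077)); print(((proj(p,B)-[190,330]+.5)*4).round(0)[::2].tolist())
"
```

```text
t 19.25 q [-0.53  0.78  0.95  0.    1.41 -0.78] f [-0.7  0.2 -1.2] open 0.0235
shift in current frame cm [ 0.02 -0.11  6.3 ]  then turn [0.0019 0.0013 0.0001]
or after turn, shift cm [ 0.01 -0.09  6.3 ]
[[152.0, 437.0], [245.0, 309.0], [200.0, 473.0], [292.0, 342.0]]
```

View pics/c4.png

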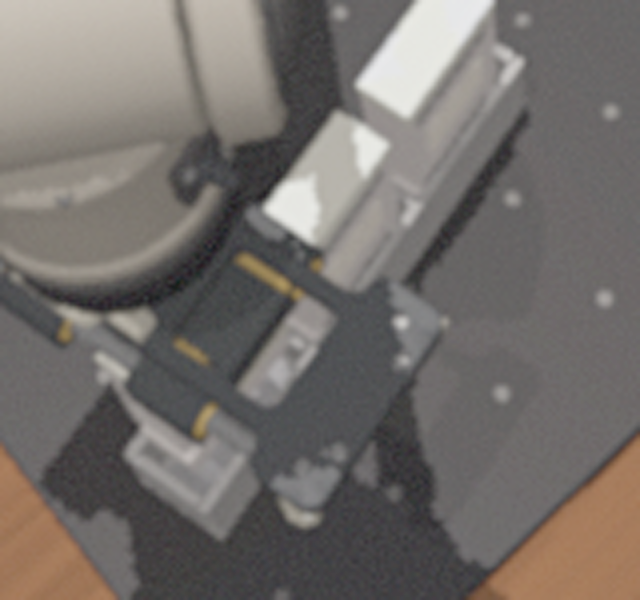

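The pocket's end rim at about (185,450) lies around the cartridge's predicted foot. Lowering into the pocket.

apply_moves(
  motion="0 0 -0.08 0.4 0 0 0;0 0 0 0.5 0 0 0;0 0 0 0.5 0 0 0;0 0 0 0.5 0 0 0;0 0 0 0.5 0 0 0;0 0 0 0.5 0 0 0;0 0 0 0.5 0 0 0;0 0 0 0 0 0 0",
)

```text
time: 20.3
tool_pos: [0.6606, -0.3027, 0.1215]
tool_rot: [3.142, -0.001, 1.819]
contact_force: [0.7, 1.1, -0.2]
opening: 0.024
grip_force: 25.0
```

apply_moves(
  motion="0 0 0 0.4 0 0 0;0 0 0 0.4 0 0 0;0 0 0 0.4 0 0 0;0 0 0 0.4 0 0 0;0 0 0 0.3 0 0 0;0 0 0 0.2 0 0 0;0 0 0 0.1 0 0 0;0 0 0 0 0 0 0",
)

```text
time: 21.3
tool_pos: [0.6609, -0.3028, 0.1001]
tool_rot: [3.141, 0.0, 1.82]
contact_force: [0.5, -1.1, -1.3]
opening: 0.0241
grip_force: 25.0
```

apply_moves(
  motion="0 0 0 0.1 0 0 0;0 0 0 0.1 0 0 0;0 0 0 0.1 0 0 0;0 0 0 0 0 0 0",
)

```text
time: 21.8
tool_pos: [0.6608, -0.3028, 0.097]
tool_rot: [3.141, 0.0, 1.82]
contact_force: [-0.2, -0.3, -0.9]
opening: 0.0241
grip_force: 25.0
```

apply_moves(
  motion="0 0 0 0.1 0 0 0;0 0 0 0.1 0 0 0;0 0 0 0.1 0 0 0;0 0 0 0 0 0 0",
)

```text
time: 22.3
tool_pos: [0.6608, -0.3028, 0.094]
tool_rot: [3.141, 0.0, 1.82]
contact_force: [0.3, 0.8, -1.6]
opening: 0.024
grip_force: 25.0
```

apply_moves(
  motion="0 0 0 0.1 0 0 0;0 0 0 0.1 0 0 0;0 0 0 0 0 0 0",
)

```text
time: 22.68
tool_pos: [0.661, -0.3032, 0.0937]
tool_rot: [3.14, 0.001, 1.819]
contact_force: [-2.3, -0.1, 5.9]
opening: 0.0238
grip_force: 25.0
```

apply_moves(
  motion="0 0 0 0 0 0 0;0 0 0 -0.1 0 0 0;60 0 0 0 0 0 0;60 0 0 0 0 0 0;60 0 0 0 0 0 0;60 0 0 0 0 0 0;60 0 0 0 0 0 0;60 0 0 -0.5 0 0 0;60 0 0 -1 0 0 0;60 0 0 -2 0 0 0;60 0 0 -2.5 0 0 0;60 0 0 -2.5 0 0 0;60 0 0 -2.5 0 0 0;60 0 0 -2.5 0 0 0;60 0 0 -2 0 0 0;60 0 0 -1 0 0 0;60 0 0 0 0 0 0",
)

```text
time: 24.8
tool_pos: [0.6609, -0.303, 0.2591]
tool_rot: [3.14, 0.001, 1.82]
contact_force: [0.0, 0.0, 0.0]
opening: 0.0551
grip_force: 0.0
```

apply_moves(
  motion="60 2 0 0 0 0 0;60 3 0 0 0 0 0;60 3 0 0 0 0 0;60 3 0 0 0 0 0;60 3 -2 0 0 0 0;60 3 -3 0 0 0 0;60 3 -3 0 0 0 0;60 3 -3 0 0 0 0;60 2 -3 0 0 0 0;60 0 -2 0 0 0 0;60 0 0 0 0 0 0",
)

```text
time: 26.18
tool_pos: [0.443, -0.0998, 0.2577]
tool_rot: [3.141, -0.0, 1.819]
contact_force: [-0.0, 0.2, 0.3]
opening: 0.0553
grip_force: 0.0
```

```bash
python3 -c "
from t import *
s,t,C=state(); print(s['time'],t,s['contact_force'])
Ps=[]
for n in ('scene','top'):
    p=robot.read_camera(n); im=p['img'][...,::-1].copy()
    print(n,[(np.round(d['centre'],3).tolist(),round(d['score'],2)) for d in robot.search_frame('cartridge',p)])
    B=box((Rk,F),(-.012,-.03,.12),(.012,.03,.12))[::2]; q=proj(p,B); print(q.round(1).tolist())
    x,y=(190,330) if n=='scene' else (370,110)
    Ps.append(cv2.resize(im[y:y+150,x:x+130],None,fx=3,fy=3,interpolation=cv2.INTER_CUBIC))
cv2.imwrite('pics/c5.png',np.hstack(Ps))
"
```

```text
26.175 [ 0.44303734 -0.09975155  0.25768328] [-0.03671736  0.21871215  0.26856638]
scene [([0.666, -0.303, 0.136], 0.94)]
[[221.2, 429.5], [245.9, 396.0], [233.9, 438.7], [258.4, 404.6]]
top [([0.66, -0.299, 0.136], 0.64)]
[[492.5, 153.0], [464.0, 160.7], [489.0, 141.8], [460.5, 149.4]]
```

View pics/c5.png

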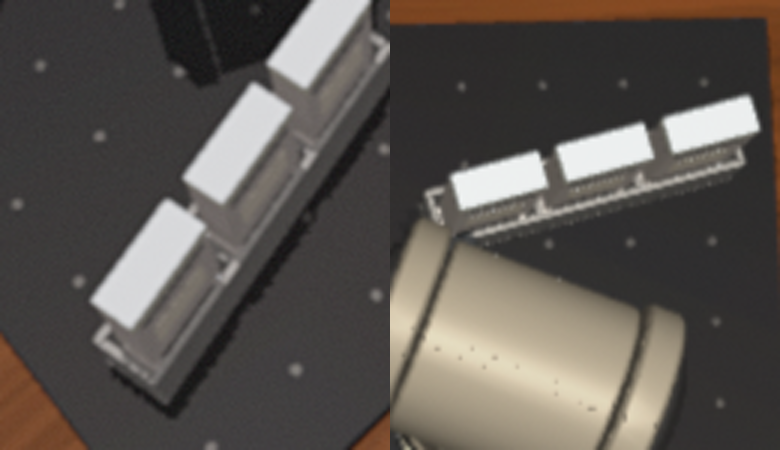

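The cartridge stands upright in the pocket, with its cap at about (150,265) in the left crop where I predicted it, level with the two spares. Handing in.

```bash
python3 -c "
from cell import robot
print(robot.hand_in())"
```

```text
the job is handed in; nothing more can be done
None
```

I pressed the cartridge to release it, drew it out along its slot and stood it cap up on the floor of the empty rack pocket, then handed the job in at about 26 s; hand-in returned no verdict.

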